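Reset the cutting-height stop of a mower

TASK

Reset the height stop on the grey bracket: swing the lever of the lock nut back until the nut is loose, turn the stop screw down by its bar head until its foot sits snugly on the lug below, and then tighten the lock nut firmly again by its lever. Feel for both: snug and firm, but never force the screw or the nut. Leave the other things on the bench as they are.

Things in the scene. Friction and masses are not known exactly. Their poses are not given: they have to be found in the camera images.
- bracket: Fixture, bolted down: dark base plate 200 x 150 x 12 mm (x, y, z), grey C-shaped arm, its top 92 mm up, its column on the -y side. Origin: centre of the plate's underside. The stop screw stands upright on the bracket's z axis and goes through the arm. Under its foot, on the plate, stands the lug (stop_lug) it must reach; its height differs each time.
- bar_head (a point): Centre of the steel bar head on top of the stop screw, 151 mm above the table at the start, on the screw's axis. Bar 44 mm long (x of this frame), 14 mm wide (y), 32 mm high (z): gripped across its 14 mm from above. Steep thread: clockwise from above drives the screw down 4 mm per rad, so follow it down; pressing down also helps it in. The tight nut's washer (clamp_washer) holds it.
- stop_screw (a joint): Turn of the stop screw, rad, 0 at the start, growing clockwise from above (down). Friction 0.12 N m either way (so a reading at rest may lie anywhere within it). The foot meets the lug somewhere between 0.4 and 1.3 rad; then the torque rises by 0.1 N m in about the first 0.15 rad. Snug: 0.05 to 0.2 N m above turning; over 0.4 is forcing. Let go, it stays, easing back a little.
- lever_post (a point): Middle of the round black post (16 mm diameter, 110 to 150 mm above the table; this point at 130 mm) at the end of the lock nut's lever, 90 mm from the screw's axis; x points outward along the lever, z up. Lever: flat steel bar, top 112 mm above the table, on the hexagonal nut round the screw. Pinch or push the post along the circle about that axis.
- lock_nut (a joint): Turn of nut and lever, rad, near 0 and tight at the start, grows clockwise from above (tightening); range -1 to 1.9. Loose, friction 0.35 N m (4 N at the post) either way; it stays put. 0.3 rad back loosens it. Later it bites only 0.2 to 0.85 rad beyond 0, then rises by about 2 N m per rad. Firm: 0.55 to 0.75 N m in all (6 to 8 N at the post); over 1.2 N m is forcing.
- screwdriver: Screwdriver lying on the bench; a bystander. Origin: centre of its underside.
- wrench: Open-ended spanner lying on the bench; a bystander. Origin: centre of its underside.
- grease_can: Plain aluminium can, 66 mm diameter, 90 mm high; a bystander. Origin: centre of its underside.
- bearing: Steel ring bearing, 52 mm diameter, 14 mm high; a bystander. Origin: centre of its underside.
- blade_disc: Round cutter disc, 150 mm diameter, 12 mm high; a bystander. Origin: centre of its underside.
- spare_nut: Loose hexagonal nut, 30 mm across flats, 12 mm high, lying on the bracket's base plate; a bystander. Origin: centre of its underside.
- spare_bolt: Loose bolt, 39 mm high, standing on its head on the bracket's base plate; a bystander. Origin: centre of its underside.

How it is judged (in metres and radians):
On the way, in this order (a step that is already met when the one before it is completed fails the run):
1. the lock nut is loose (no clamping force left on the screw) (contact force between stop_screw and clamp_washer below 1 N and value of joint lock_nut below -0.05 rad), for 0.2 s.
2. with the nut still loose, the screw's foot sits on the lug with more than 8 N (contact force between stop_screw and stop_lug above 8 N and contact force between stop_screw and clamp_washer below 2 N), for 0.2 s.
At the end, for the whole second after the job is handed in: The stop screw's foot presses on the lug with 8 to 100 N, the tight lock nut clamps the screw with more than 25 N (0.15 N m beyond its turning torque), and both are at rest (contact force between stop_screw and stop_lug between 8 and 100 N and contact force between stop_screw and clamp_washer above 25 N and velocity of joint each of lock_nut, stop_screw below 0.05 rad/s); the robot touches nothing.
It fails at once if the stop screw is forced: its foot presses on the lug with more than 120 N (contact force between stop_screw and stop_lug above 120 N).
It fails at once if the lock nut is forced: it clamps with more than 200 N (contact force between stop_screw and clamp_washer above 200 N).
It fails at once if a thing lying on the bench or on the bracket is moved more than 25 mm (distance of any of screwdriver, wrench, grease_can, bearing, blade_disc, spare_nut, spare_bolt from where it was at the start of the episode above 0.025 m).
It also fails if it takes over 67 s, if anything falls off the work surface, if the arm or the gripper's body presses on something with over 40 N, if the wrist force passes 120 N, or if a joint passes its speed limit or range.

ROBOT

A 6-joint arm with a two-finger parallel gripper is mounted at the origin on the work surface. World frame = base frame: x ahead of the robot, y to its left, z up, the work surface at z = 0. Lengths are in m, angles in degrees, forces in N, time in s.
With the tool pointing down it reaches from about 0.4 to 0.825 m from the base axis. Payload 7 kg.
Tool frame: the origin (TCP) lies midway between the tips of the shut fingers; the grasp point (between the pads) lies r.tcp_to_grasp behind it (r.tcp_to_grasp is the distance from the TCP to the grasp point, in m); x points along the fingers, y is the direction in which the jaws open and shut, and the axes are right-handed (so a half turn about x gives the same grasp; the last joint's range is limited). The gripper opens to 88 mm and grips with 3 to 60 N. Pads are 19 mm wide; open, the fingers measure 130 mm over their backs; the gripper's body (78 mm by 193 mm) begins 47 mm behind the grasp point.
Start: joints at [86.293, 20.546, 0.682, 0, -70.136, -16.507], TCP at [0.233, 0.633, 0.197] pointing down, gripper open.
Joint ranges: [-176.03, 176.03], [-82.01, 121.73], [-58.28, 71.71], [-173.87, 95.51], [-174.79, -0.11], [-173.66, 173.66]. Speed limits (degrees/s): [136.94, 136.94, 172.46, 180, 180, 180].

INTERFACE

Orientations are given as [roll, pitch, yaw] about the fixed x, y, z axes, in that order (R = Rz(yaw) Ry(pitch) Rx(roll)).
In Python, from plant import r gives the robot as it stands.
- The arm moves only by the tool carry_out, never from a script. Its argument "moves" is a list of rows, each a list of 7 numbers: the shift along the world's x, y, z in mm, then the turn, a rotation vector about the world's x, y, z in rad, then the opening in per cent of the stroke, from 0 (shut) to 100 (fully open). In form: [[x, y, z, wx, wy, wz, claw], ...]. A call has 1 to 5 rows; each row is the pose to reach, as a shift and turn from the pose commanded when the call began; what a row does not reach only later rows make up. A row lasts 1/10 s, in which the tool goes at most 50 mm and 8.59 degrees, less where a joint would pass 70% of its speed; a pose out of reach is approached as far as the arm can. A call with a gripper value outside its range is refused whole. The fingers move at their own pace and stop on an object; "squeeze" is the grip in N (left out, the last holds). Time passes only in rows, so rows that repeat a pose let the fingers close. It gives the time, the measured TCP pose, the force and the opening at its end, in the units of the state.
- r.get_state(): the state, without advancing time (a new reading comes with each control period).
- r.capture(name): name is "side" or "top"; returns the picture (384x512x3 uint8, blue, green, red); there is no depth.
- r.camera_params(name): a dict with "K" (3x3 intrinsics, pixels), "D" ([k1, k2, p1, p2, k3] as OpenCV has them; the pictures are not rectified), "rvec" (rotation vector, rad) and "tvec" (3), from world to camera coordinates, as OpenCV has them. Camera axes: x right, y down, z forward; pixel columns grow to the right and rows downward; lengths in m; the calibration is good to about 2 mm. A picture is of the moment at which its call begins. camera_params takes no time and is no camera call.
- r.close_job(): hands the job in, once; it reports no verdict.
The state is a dict: "time_s": time; "joints": joint angles; "qd": joint speeds; "joint_torque": joint torques, N m; "tcp_pos": TCP position; "eef_rot": TCP orientation; "contact_force": force on the tool from outside, world axes, zero at the start; "moment": the same for the moment, N m; "gripper_width": finger opening in m.
Only numpy, scipy, OpenCV 4.12 (cv2) and the standard library are available. Lean on these libraries where they do the work, as an engineer would, in place of code of your own. Each camera call takes 0.05 s, during which the arm holds its last target. There are 200 camera calls.

## Working session

There is one attempt and no reset: what is moved stays moved. The work goes in short steps, Python scripts to look and compute and a tool call to move; the robot and the scene stay as the last step left them, time stands still between calls to the robot, and variables do not carry over. Pictures are saved under pics/ and viewed, about 8 in all and at most 12, crops included, and the job is handed in when it is done.

Besides the shell and the picture viewer there is one more tool, called after "Request:" by a JSON object that holds its "api" and its "payload". carry_out: Moves the arm, as the interface text tells. Its arguments: {"type":"object","properties":{"moves":{"type":"array"},"squeeze":{"type":"number"}},"required":["moves"]}

```bash
mkdir -p pics; ls; python3 - <<'E'
from plant import r
import cv2
print(r.get_state(), r.tcp_to_grasp)
for n in("side","top"):
    cv2.imwrite(f"pics/{n}0.png",r.capture(n)); print(r.camera_params(n))
E
```

```text
pics
{'time_s': 0.0, 'joints': array([ 8.62914440e+01,  2.05911204e+01,  6.33051457e-01, -1.88386284e-02,
       -7.01348953e+01, -1.65060635e+01]), 'qd': array([0.00245833, 0.13026361, 0.05051474, 0.06359181, 0.11288132,
       0.0770011 ]), 'joint_torque': array([ 2.96361559e-04, -5.82723570e+01,  2.93050611e+01,  6.99729413e+00,
        7.00452380e-03, -1.61287462e-04]), 'tcp_pos': array([0.2330992 , 0.63290379, 0.19632482]), 'eef_rot': array([  95.72202108,   89.9053634 , -104.49901429]), 'contact_force': array([ 1.07981688,  0.15502794, -0.5407904 ]), 'moment': array([-0.02056361, -0.05958688, -0.01120594]), 'gripper_width': 0.0878369011932214} 0.0188
{'K': array([[417.66214594,   0.        , 257.30214607],
       [  0.        , 417.66214594, 188.53982505],
       [  0.        ,   0.        ,   1.        ]]), 'D': array([-0.10620855,  0.        ,  0.        ,  0.        ,  0.        ]), 'rvec': array([ 0.05891141, -2.72145725,  1.49562728]), 'tvec': array([0.54593093, 0.11469968, 1.17487482])}
{'K': array([[457.76465049,   0.        , 260.32345862],
       [  0.        , 457.76465049, 186.96185404],
       [  0.        ,   0.        ,   1.        ]]), 'D': array([0.0175267, 0.       , 0.       , 0.       , 0.       ]), 'rvec': array([ 2.18235679, -2.15314039,  0.06480391]), 'tvec': array([-0.01058217,  0.55350925,  1.55023407])}
```

View pics/top0.png

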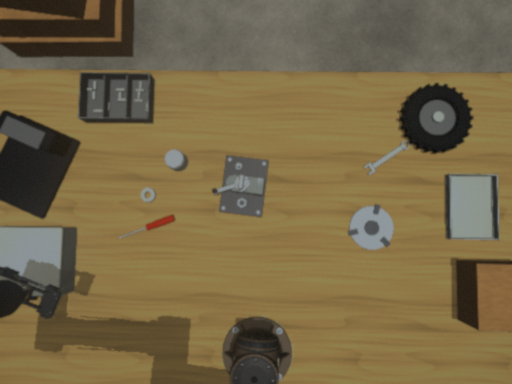

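View pics/side0.png

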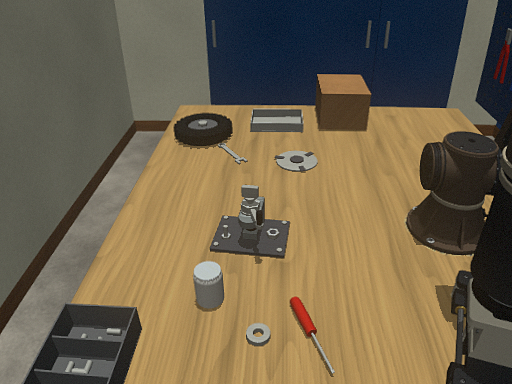

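Top view: bracket plate near (244,186), lever post near (215,191), and the bar head near (238,182). Side view: bracket near (251,235). I'll enlarge both.

```bash
python3 - <<'E'
import cv2,numpy as np
a=cv2.imread("pics/top0.png")[145:225,200:280]; b=cv2.imread("pics/side0.png")[175:265,205:295]
f=lambda i:cv2.resize(i,(400*1,400),interpolation=cv2.INTER_CUBIC)
cv2.imwrite("pics/crop.png",np.hstack([f(a),f(b)]))
E
```

```text
(no output)
```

View pics/crop.png

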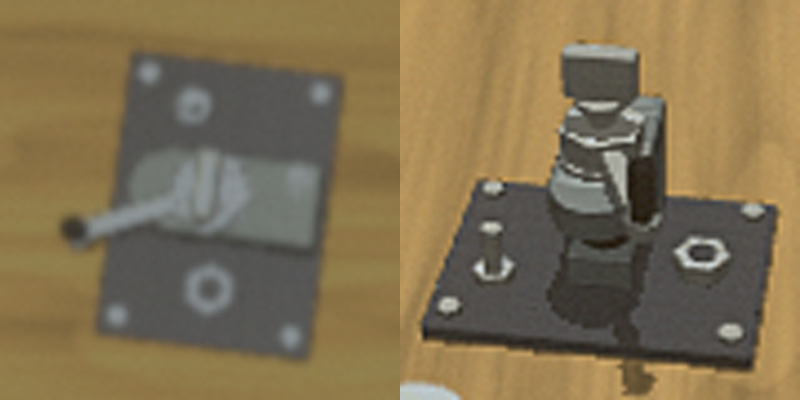

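```bash
cat >h.py <<'E'
from plant import r
import cv2,numpy as np
def ray(n,uv):
    c=r.camera_params(n);R=cv2.Rodrigues(c['rvec'])[0]
    p=cv2.undistortPoints(np.array([[uv]],float),c['K'],c['D'])[0,0]
    return -R.T@c['tvec'],R.T@np.array([*p,1])
def atz(n,uv,z):
    o,d=ray(n,uv);return o+d*(z-o[2])/d[2]
def proj(n,P):
    c=r.camera_params(n);return cv2.projectPoints(np.array(P,float).reshape(-1,3),c['rvec'],c['tvec'],c['K'],c['D'])[0][:,0]
E
python3 - <<'E'
from h import *
t=lambda u,v:(200+u/5-.4,145+v/5-.4)
s=lambda u,v:(205+(u-400)/4.444-.4,175+v/4.444-.4)
C=[atz("top",t(*p),.012) for p in [(135,52),(343,73),(307,358),(97,332)]]
print(np.round(C,4),np.mean(C,0)); c=np.mean(C,0)
print([np.linalg.norm(C[i]-C[i-1]) for i in range(4)])
e=C[0]-C[3]+C[1]-C[2]; print("yaw",np.degrees(np.arctan2(e[1],e[0])))
Cs=[atz("side",s(*p),.012) for p in [(478,180),(777,207),(755,360),(424,330)]]
print(np.round(Cs,4),np.mean(Cs,0))
print("bar",[atz("top",t(*p),.167) for p in[(209,150),(205,222),(207,186)]])
print("bar side",[atz("side",s(*p),.167) for p in[(565,47),(637,50)]])
P=atz("top",t(75,230),.15);print("post",P,np.linalg.norm((P-c)[:2]))
for z in(.11,.15): print((proj("side",[P[0],P[1],z])[0]-[205,175])*4.444+[400,0])
E
```

```text
[[ 0.6648  0.1163  0.012 ]
 [ 0.6517 -0.0289  0.012 ]
 [ 0.4536 -0.0066  0.012 ]
 [ 0.4695  0.1386  0.012 ]] [0.55988859 0.05486129 0.012     ]
[np.float64(0.1966315452792994), np.float64(0.145780236620779), np.float64(0.19936592010169588), np.float64(0.14612065152799608)]
yaw -6.44897217313164
[[ 0.6515 -0.03    0.012 ]
 [ 0.4546 -0.0068  0.012 ]
 [ 0.4693  0.1414  0.012 ]
 [ 0.6654  0.122   0.012 ]] [0.5601697 0.056659  0.012    ]
bar [array([0.57971755, 0.05324542, 0.167     ]), array([0.53447311, 0.05493909, 0.167     ]), array([0.55706623, 0.05409361, 0.167     ])]
bar side [array([0.58197677, 0.05041177, 0.167     ]), array([0.54024362, 0.05244286, 0.167     ])]
post [0.52968635 0.13830017 0.15      ] 0.08873681878988492
[647.91424907 218.23801095]
[647.29166244 159.28406733]
```

```bash
cat >>h.py <<'E'
from scipy.spatial.transform import Rotation as Ro
def yaw():
    y=Ro.from_euler('xyz',r.get_state()['eef_rot'],degrees=True).as_matrix()
    return np.degrees(np.arctan2(y[1,1],y[0,1])),y[:,0]
E
python3 - <<'E'
from h import *
print(yaw(), r.get_state()['joints'])
E
```

```text
(np.float64(-110.21990928110063), array([-3.79784383e-04, -1.50445698e-03, -9.99998796e-01])) [ 8.62938435e+01  2.05890627e+01  6.38196982e-01 -1.71638294e-02
 -7.01365605e+01 -1.65079013e+01]
```

Request:
{"api": "carry_out", "payload": {"moves": [[25,-41,5,0,0,-0.073,100],[50,-82,10,0,0,-0.146,100],[75,-123,10,0,0,-0.219,100],[100,-164,10,0,0,-0.292,100],[125,-205,10,0,0,-0.365,100]], "squeeze": 25}}

```text
time_s: 0.6
tcp_pos: [0.3587, 0.4265, 0.2071]
eef_rot: [94.1, 90.0, -127.2]
contact_force: [0.2, -0.1, -1.3]
gripper_width: 0.0872
```

Request:
{"api": "carry_out", "payload": {"moves": [[25,-41,0,0,0,-0.073,100],[50,-82,0,0,0,-0.146,100],[75,-123,0,0,0,-0.219,100],[100,-164,0,0,0,-0.292,100],[125,-205,0,0,0,-0.365,100]]}}

```text
time_s: 1.1
tcp_pos: [0.4837, 0.2216, 0.2072]
eef_rot: [-3.1, 90.0, 114.7]
contact_force: [0.7, 0.5, 1.0]
gripper_width: 0.0875
```

Request:
{"api": "carry_out", "payload": {"moves": [[25,-42,0,0,0,-0.073,100],[46,-84,0,0,0,-0.143,100],[46,-84,0,0,0,-0.143,100],[46,-84,0,0,0,-0.143,100],[46,-84,0,0,0,-0.143,100]]}}

```text
time_s: 1.6
tcp_pos: [0.5289, 0.1397, 0.207]
eef_rot: [75.0, 90.0, -175.2]
contact_force: [0.5, 0.4, 1.0]
gripper_width: 0.0878
```

```bash
python3 - <<'E'
from h import *
s=r.get_state();print(s['time_s'],s['tcp_pos'],yaw(),s['contact_force'],s['moment'])
a=r.capture("top")[120:240,170:290]; b=r.capture("side")[140:260,190:310]
f=lambda i:cv2.resize(i,(400,400),interpolation=cv2.INTER_CUBIC)
cv2.imwrite("pics/c2.png",np.hstack([f(a),f(b)]))
E
```

```text
1.6 [0.52892191 0.13974682 0.2070404 ] (np.float64(-160.2037384325483), array([-4.03674885e-04, -3.40790615e-05, -9.99999918e-01])) [0.54396508 0.35678785 0.97277149] [ 0.06478702 -0.04735829 -0.08689374]
```

View pics/c2.png

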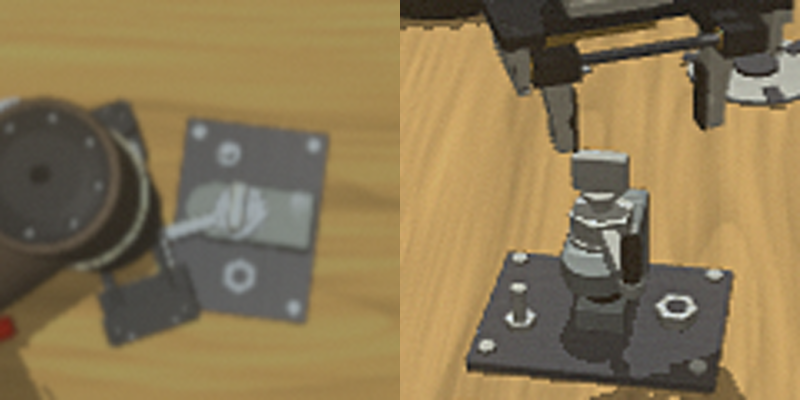

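Gripper is above the post (post near crop (630,250) in the side view), clear of the bar head. Now I go down and pinch.

Request:
{"api": "carry_out", "payload": {"moves": [[0,0,-30,0,0,0,70],[0,0,-60,0,0,0,50],[0,0,-80,0,0,0,50],[0,0,-87,0,0,0,40],[0,0,-87,0,0,0,40]]}}

```text
time_s: 2.2
tcp_pos: [0.5286, 0.14, 0.1197]
eef_rot: [106.7, 89.9, -143.4]
contact_force: [0.3, -0.2, -0.2]
gripper_width: 0.0535
```

Request:
{"api": "carry_out", "payload": {"moves": [[0,0,0,0,0,0,20],[0,0,0,0,0,0,0],[0,0,0,0,0,0,0],[0,0,0,0,0,0,0],[0,0,0,0,0,0,0]]}}

```text
time_s: 2.7
tcp_pos: [0.5297, 0.1396, 0.1208]
eef_rot: [-83.3, 89.9, 26.5]
contact_force: [2.8, 0.3, 2.9]
gripper_width: 0.0131
```

Request:
{"api": "carry_out", "payload": {"moves": [[-4.4,-1.7,0,0,0,0.052,0],[-8.7,-3.7,0,0,0,0.105,0],[-12.9,-5.9,0,0,0,0.157,0],[-16.9,-8.2,0,0,0,0.209,0],[-20.8,-10.8,0,0,0,0.262,0]]}}

```text
time_s: 3.2
tcp_pos: [0.5083, 0.1285, 0.1204]
eef_rot: [-90.8, 90.0, 34.1]
contact_force: [-1.0, 0.4, -0.6]
gripper_width: 0.0006
```

The jaws shut fully, so the post wasn't held. I'll look.

```bash
python3 - <<'E'
from h import *
a=r.capture("top")[120:240,170:290]; b=r.capture("side")[140:260,190:310]
f=lambda i:cv2.resize(i,(400,400),interpolation=cv2.INTER_CUBIC)
cv2.imwrite("pics/c3.png",np.hstack([f(a),f(b)]))
E
```

```text
(no output)
```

View pics/c3.png

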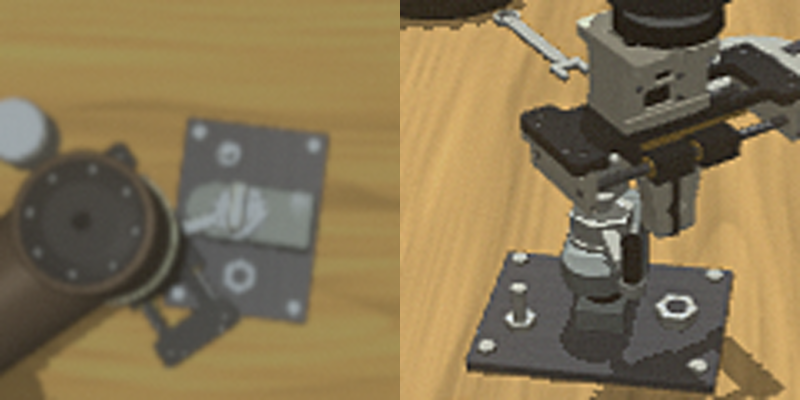

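```bash
python3 - <<'E'
from h import *
s=r.get_state();print(s['tcp_pos'],s['gripper_width'])
print("tcp side",proj("side",s['tcp_pos']))
for p in [(.5292,.140,.11),(.5292,.140,.15)]: print(proj("side",p),proj("top",p))
for z in(.11,.15):print(atz("side",(260,{.11:225,.15:211}[z]),z), atz("top",(215,191),z))
b=r.capture("side")[175:245,220:300]; 
cv2.imwrite("pics/c4.png",cv2.resize(b,(800,600),interpolation=cv2.INTER_CUBIC))
E
```

```text
[0.50810136 0.12832898 0.1204321 ] 0.0006295402019400515
tcp side [[269.68778128 218.44524656]]
[[260.95417289 224.53259406]] [[215.57939327 191.66792487]]
[[260.81756899 211.25703304]] [[214.06029073 190.74654611]]
[0.53145566 0.14196045 0.11      ] [0.53135197 0.14193613 0.11      ]
[0.53121047 0.13900139 0.15      ] [0.52843426 0.13700373 0.15      ]
```

View pics/c4.png

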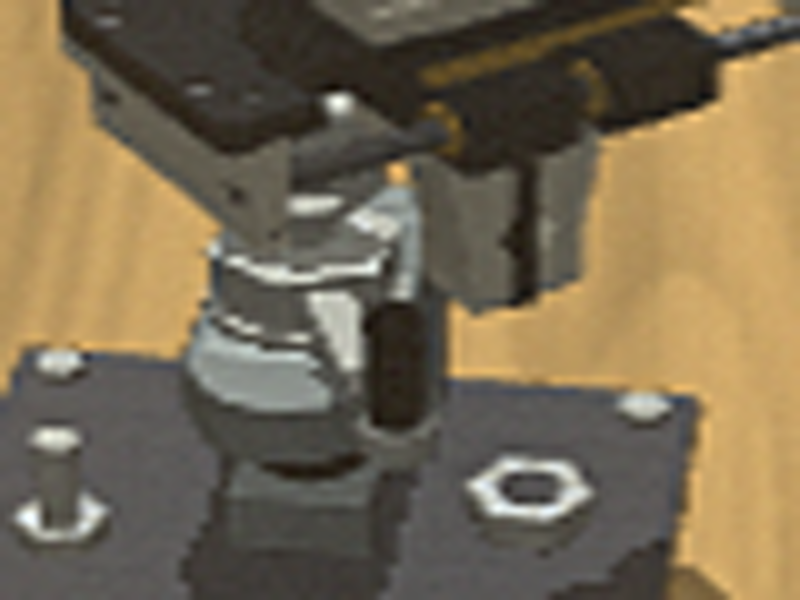

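The fingertips appear about 25 mm higher in the picture than the TCP projects, at (272,210) versus (270,218), while the post hasn't moved. I'll go back over the post and grip lower.

Request:
{"api": "carry_out", "payload": {"moves": [[0,0,30,0,0,0,50],[0,0,60,0,0,-0.1,60],[10,5,60,0,0,-0.2,60],[21,11,60,0,0,-0.262,60],[21,11,60,0,0,-0.262,60]]}}

```text
time_s: 3.85
tcp_pos: [0.5306, 0.1403, 0.1803]
eef_rot: [-90.1, 90.0, 19.6]
contact_force: [0.2, 0.1, -0.5]
gripper_width: 0.0352
```

Request:
{"api": "carry_out", "payload": {"moves": [[0,0,-25,0,0,0,60],[0,0,-50,0,0,0,60],[0,0,-70,0,0,0,60],[0,0,-82,0,0,0,60],[0,0,-82,0,0,0,60]]}}

```text
time_s: 4.35
tcp_pos: [0.5283, 0.1389, 0.0966]
eef_rot: [101.4, 89.8, -148.9]
contact_force: [0.1, -0.3, 0.9]
gripper_width: 0.0522
```

```bash
python3 - <<'E'
from h import *
s=r.get_state();print(s['tcp_pos'],s['contact_force'],s['gripper_width'],yaw()[0])
y=np.radians(yaw()[0]);d=np.array([np.cos(y),np.sin(y),0])
for k in(-1,1):print("tip expected crop",(proj("side",s['tcp_pos']+k*d*s['gripper_width']/2)[0]-[210,165])*[8,600/75])
b=r.capture("side")[165:240,210:310]; 
cv2.imwrite("pics/c5.png",cv2.resize(b,(800,600),interpolation=cv2.INTER_CUBIC))
E
```

```text
[0.5283049  0.13890368 0.0966483 ] [ 0.13307528 -0.28494414  0.90443979] 0.05218725151312401 -160.23119505156293
tip expected crop [330.00117533 524.5715178 ]
tip expected crop [491.09329548 492.71365003]
```

View pics/c5.png

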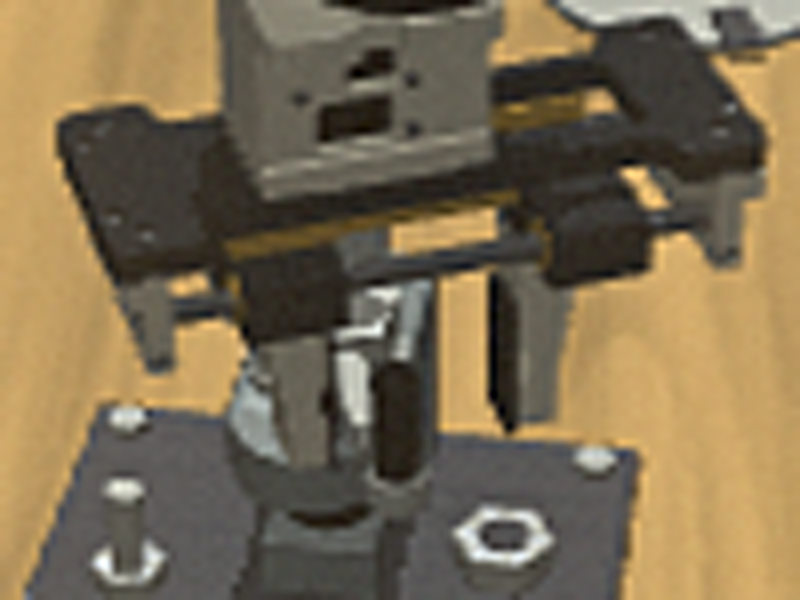

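```bash
python3 - <<'E'
from h import *
for z in(.27,.28,.29,.3):print(z,atz("top",(216.2,218.4),z))
print("expect",.529-.94*.0965, .14-.342*.0965)
# finger tips seen in side now, for candidate heights
t=lambda u,v:(210+u/8-.4,165+v/8-.4)
for z in(.09,.0966,.11,.12,.13):print(z,np.round(atz("side",t(310,462),z),4),np.round(atz("side",t(515,425),z),4))
E
```

```text
0.27 [0.44050701 0.1169317  0.27      ]
0.28 [0.44037728 0.11573855 0.28      ]
0.29 [0.44024756 0.11454541 0.29      ]
0.3 [0.44011784 0.11335226 0.3       ]
expect 0.43829 0.10699700000000001
0.09 [0.563  0.1057 0.09  ] [0.498  0.0837 0.09  ]
0.0966 [0.5623 0.1145 0.0966] [0.4979 0.0927 0.0966]
0.11 [0.5607 0.1322 0.11  ] [0.4978 0.1109 0.11  ]
0.12 [0.5596 0.1454 0.12  ] [0.4976 0.1244 0.12  ]
0.13 [0.5584 0.1586 0.13  ] [0.4975 0.138  0.13  ]
```

In y the tips match the top view, so the difference is in z: they're about 25 mm higher than reported, at about 0.12. That's a good height here, so I close fully.

Request:
{"api": "carry_out", "payload": {"moves": [[0,0,0,0,0,0,0],[0,0,0,0,0,0,0],[0,0,0,0,0,0,0],[0,0,0,0,0,0,0],[0,0,0,0,0,0,0]]}}

```text
time_s: 4.9
tcp_pos: [0.5303, 0.1401, 0.0988]
eef_rot: [-79.2, 89.9, 30.5]
contact_force: [3.6, 1.6, -1.2]
gripper_width: 0.0179
```

Request:
{"api": "carry_out", "payload": {"moves": [[0,0,0,0,0,0,0],[0,0,0,0,0,0,0],[0,0,0,0,0,0,0]]}}

```text
time_s: 5.2
tcp_pos: [0.5302, 0.1402, 0.0988]
eef_rot: [-79.3, 89.9, 30.5]
contact_force: [2.3, 3.4, 2.5]
gripper_width: 0.015
```

Held at about 16 mm. Now the swing back.

Request:
{"api": "carry_out", "payload": {"moves": [[-4.4,-1.7,0,0,0,0.052,0],[-8.7,-3.7,0,0,0,0.105,0],[-12.9,-5.9,0,0,0,0.157,0],[-16.9,-8.2,0,0,0,0.209,0],[-20.8,-10.8,0,0,0,0.262,0]]}}

```text
time_s: 5.7
tcp_pos: [0.5095, 0.1293, 0.0988]
eef_rot: [-98.5, 89.9, 26.4]
contact_force: [3.9, 3.0, 1.3]
gripper_width: 0.015
```

Request:
{"api": "carry_out", "payload": {"moves": [[-3.8,-2.8,0,0,0,0.052,0],[-7.4,-5.8,0,0,0,0.105,0],[-10.9,-9,0,0,0,0.157,0],[-14.2,-12.3,0,0,0,0.209,0],[-14.2,-12.3,0,0,0,0.209,0]]}}

```text
time_s: 6.2
tcp_pos: [0.4947, 0.1164, 0.0987]
eef_rot: [-119.4, 89.9, 17.4]
contact_force: [1.9, 1.1, 3.6]
gripper_width: 0.0147
```

Request:
{"api": "carry_out", "payload": {"moves": [[0,0,0,0,0,0,20],[0,0,0,0,0,0,40],[0,0,0,0,0,0,60],[0,0,0,0,0,0,60]]}}

```text
time_s: 6.6
tcp_pos: [0.4938, 0.1161, 0.0978]
eef_rot: [73.0, 89.9, -150.3]
contact_force: [0.4, 0.1, 0.9]
gripper_width: 0.036
```

```bash
python3 - <<'E'
from h import *
s=r.get_state();print(s['tcp_pos'],s['contact_force'],s['moment'],s['gripper_width'],yaw()[0])
E
```

```text
[0.49381761 0.11610793 0.09776894] [0.42551981 0.1266546  0.90669912] [ 0.04244995 -0.01119258  0.03209845] 0.03597942225043042 -133.28210587102177
```

Lever at 137°, so the nut is back about 0.47 rad. Now to the bar head.

Request:
{"api": "carry_out", "payload": {"moves": [[0,0,40,0,0,0,60],[0,0,80,0,0,0,80],[0,0,95,0,0,0.12,80],[25,-22,95,0,0,0.25,80],[50,-45,95,0,0,0.39,80]], "squeeze": 35}}

```text
time_s: 7.1
tcp_pos: [0.545, 0.0717, 0.1943]
eef_rot: [-126.0, 89.9, 33.5]
contact_force: [0.4, -0.1, 0.1]
gripper_width: 0.0693
```

Request:
{"api": "carry_out", "payload": {"moves": [[16,-15.6,0,0,0,0.14,70],[16,-15.6,0,0,0,0.28,60],[16,-15.6,0,0,0,0.317,60],[16,-15.6,0,0,0,0.317,60],[16,-15.6,0,0,0,0.317,60]]}}

```text
time_s: 7.6
tcp_pos: [0.5601, 0.0558, 0.193]
eef_rot: [21.4, 90.0, -161.4]
contact_force: [0.3, 0.9, -0.5]
gripper_width: 0.0527
```

```bash
python3 - <<'E'
from h import *
s=r.get_state();print(s['tcp_pos'],s['contact_force'],s['moment'],s['gripper_width'],yaw()[0])
a=r.capture("top")[120:240,170:290]; b=r.capture("side")[140:260,190:310]
f=lambda i:cv2.resize(i,(400,400),interpolation=cv2.INTER_CUBIC)
cv2.imwrite("pics/c6.png",np.hstack([f(a),f(b)]))
E
```

```text
[0.5601494  0.05581041 0.19299524] [ 0.30222286  0.87267026 -0.50239547] [-0.04389572  0.0039957   0.03367323] 0.05269119124961332 -92.83490226671591
```

View pics/c6.png

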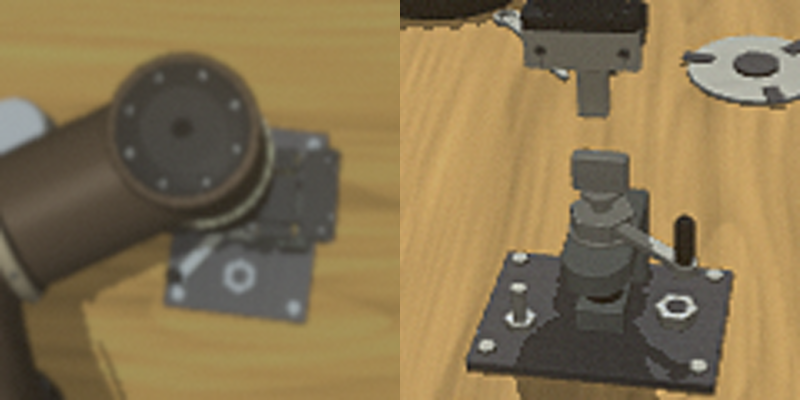

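Lever is swung (post at crop (683,240)), and the finger sits above the bar in line with it ((593,115) against the bar at (600,170)). Down and grip.

Request:
{"api": "carry_out", "payload": {"moves": [[0,0,-25,0,0,0,60],[0,0,-50,0,0,0,60],[0,0,-65,0,0,0,60],[0,0,-77,0,0,0,45],[0,0,-77,0,0,0,30]]}}

```text
time_s: 8.2
tcp_pos: [0.5594, 0.0557, 0.1148]
eef_rot: [21.9, 89.8, -160.9]
contact_force: [-0.3, 0.4, -0.4]
gripper_width: 0.0417
```

Request:
{"api": "carry_out", "payload": {"moves": [[0,0,0,0,0,0,10],[0,0,0,0,0,0,0],[0,0,0,0,0,0,0],[0,0,0,0,0,0,0],[0,0,0,0,0,0,0]]}}

```text
time_s: 8.7
tcp_pos: [0.5609, 0.0549, 0.1173]
eef_rot: [134.9, 89.9, -47.9]
contact_force: [0.5, -5.2, 2.3]
gripper_width: 0.0141
```

Request:
{"api": "carry_out", "payload": {"moves": [[0,0,0,0,0,0,0],[0,0,0,0,0,0,0],[0,0,0,0,0,0,0]]}}

```text
time_s: 9.0
tcp_pos: [0.5609, 0.0549, 0.1173]
eef_rot: [139.9, 89.9, -42.9]
contact_force: [0.6, -5.2, 2.0]
gripper_width: 0.014
```

```bash
cat >s.py <<'E'
from h import *
s=r.get_state();print(round(s['time_s'],2),s['tcp_pos'].round(4),'F',s['contact_force'].round(2),'M',s['moment'].round(3),s['gripper_width'].round(4),'yaw',yaw()[0].round(2))
E
python3 s.py
```

```text
Traceback (most recent call last):
  File "s.py", line 2, in <module>
    s=r.get_state();print(round(s['time_s'],2),s['tcp_pos'].round(4),'F',s['contact_force'].round(2),'M',s['moment'].round(3),s['gripper_width'].round(4),'yaw',yaw()[0].round(2))
                                                                                                                              ^^^^^^^^^^^^^^^^^^^^^^^^
AttributeError: 'float' object has no attribute 'round'
```

Request:
{"api": "carry_out", "payload": {"moves": [[0,-0.3,-0.2,0,0,-0.05,0],[0,-0.6,-0.4,0,0,-0.1,0],[0,-0.6,-0.6,0,0,-0.15,0],[0,-0.6,-0.8,0,0,-0.2,0],[0,-0.6,-1.0,0,0,-0.25,0]]}}

```text
time_s: 9.5
tcp_pos: [0.5611, 0.055, 0.1164]
eef_rot: [-168.9, 89.9, -6.1]
contact_force: [0.4, -2.7, 2.6]
gripper_width: 0.0136
```

```bash
sed -i "s/s\['gripper_width'\].round(4)/round(s['gripper_width'],4)/" s.py; python3 s.py
```

```text
9.5 [0.5611 0.055  0.1164] F [ 0.39 -2.66  2.56] M [-0.732 -0.074  0.149] 0.0136 yaw -107.16
```

Request:
{"api": "carry_out", "payload": {"moves": [[0,0,-0.1,0,0,-0.03,0],[0,0,-0.2,0,0,-0.06,0],[0,0,-0.35,0,0,-0.09,0],[0,0,-0.5,0,0,-0.12,0],[0,0,-0.6,0,0,-0.15,0]]}}

```text
time_s: 10.0
tcp_pos: [0.5612, 0.0551, 0.1157]
eef_rot: [-158.7, 89.9, -4.4]
contact_force: [-0.4, -3.2, 6.0]
gripper_width: 0.0136
```

```bash
python3 s.py
```

```text
10.0 [0.5612 0.0551 0.1157] F [-0.35 -3.18  5.99] M [-0.97   0.067  0.068] 0.0136 yaw -115.71
```

Request:
{"api": "carry_out", "payload": {"moves": [[0,0,-0.1,0,0,-0.03,0],[0,0,-0.2,0,0,-0.05,0],[0,0,-0.3,0,0,-0.08,0],[0,0,-0.4,0,0,-0.1,0]]}}

```text
time_s: 10.4
tcp_pos: [0.5612, 0.0552, 0.1154]
eef_rot: [-151.7, 89.9, -3.1]
contact_force: [-0.1, -2.2, 7.0]
gripper_width: 0.0139
```

```bash
python3 s.py
```

```text
10.4 [0.5612 0.0552 0.1154] F [-0.07 -2.19  7.01] M [-0.88   0.039  0.059] 0.0139 yaw -121.43
```

Request:
{"api": "carry_out", "payload": {"moves": [[0,0,-0.1,0,0,-0.03,0],[0,0,-0.2,0,0,-0.05,0],[0,0,-0.3,0,0,-0.08,0],[0,0,-0.3,0,0,-0.1,0]]}}

```text
time_s: 10.8
tcp_pos: [0.5612, 0.0552, 0.1149]
eef_rot: [-142.9, 89.9, -0.1]
contact_force: [0.2, -2.4, 5.2]
gripper_width: 0.014
```

```bash
python3 s.py
```

```text
10.8 [0.5612 0.0552 0.1149] F [ 0.2  -2.39  5.19] M [-0.813 -0.151  0.127] 0.014 yaw -127.16
```

Request:
{"api": "carry_out", "payload": {"moves": [[0,0,-0.1,0,0,-0.03,0],[0,0,-0.2,0,0,-0.05,0],[0,0,-0.3,0,0,-0.08,0],[0,0,-0.4,0,0,-0.1,0]]}}

```text
time_s: 11.2
tcp_pos: [0.5613, 0.0553, 0.1146]
eef_rot: [-136.2, 89.9, 0.9]
contact_force: [0.1, -0.9, 5.9]
gripper_width: 0.0137
```

```bash
python3 s.py
```

```text
11.2 [0.5613 0.0553 0.1146] F [ 0.15 -0.9   5.9 ] M [-0.727 -0.052  0.185] 0.0137 yaw -132.89
```

Request:
{"api": "carry_out", "payload": {"moves": [[0,0,-0.1,0,0,-0.03,0],[0,0,-0.2,0,0,-0.05,0],[0,0,-0.2,0,0,-0.06,0]]}}

```text
time_s: 11.5
tcp_pos: [0.5613, 0.0554, 0.1144]
eef_rot: [-129.5, 89.9, 4.2]
contact_force: [0.3, -1.6, 6.0]
gripper_width: 0.0137
```

```bash
python3 s.py
```

```text
11.5 [0.5613 0.0554 0.1144] F [ 0.35 -1.61  6.  ] M [-0.633 -0.016  0.215] 0.0137 yaw -136.3
```

Request:
{"api": "carry_out", "payload": {"moves": [[0,0,-0.1,0,0,-0.03,0],[0,0,-0.2,0,0,-0.05,0],[0,0,-0.2,0,0,-0.06,0]]}}

```text
time_s: 11.8
tcp_pos: [0.5613, 0.0554, 0.1142]
eef_rot: [-127.5, 89.9, 2.8]
contact_force: [-0.2, -1.4, 6.4]
gripper_width: 0.0138
```

```bash
python3 s.py
```

```text
11.8 [0.5613 0.0554 0.1142] F [-0.2  -1.45  6.43] M [-0.546  0.042  0.352] 0.0138 yaw -139.72
```

Torque is rising, so I'm on the lug. I'll hold still and average some readings.

Request:
{"api": "carry_out", "payload": {"moves": [[0,0,0,0,0,0,0]]}}

```text
time_s: 11.9
tcp_pos: [0.5613, 0.0554, 0.1143]
eef_rot: [-126.2, 89.9, 4.1]
contact_force: [1.2, -2.2, 5.6]
gripper_width: 0.0135
```

```bash
python3 - <<'E'
from h import *
m=[]
for i in range(8):
    r.capture("top"); s=r.get_state(); m.append([s['moment'][2],s['contact_force'][2]])
print(np.round(m,3).tolist(),np.mean(m,0),yaw()[0])
E
```

```text
[[0.254, 5.62], [0.307, 7.049], [0.313, 5.602], [0.332, 5.907], [0.265, 6.609], [0.283, 6.197], [0.284, 6.475], [0.293, 7.413]] [0.29138692 6.35906864] -139.68517984093907
```

Settled at about 0.29 N·m at rest with about 6 N of press: roughly 0.2 above turning friction, the top of snug. Release and go to the post.

Request:
{"api": "carry_out", "payload": {"moves": [[0,0,0.5,0,0,0,20],[0,0,1,0,0,0,40],[0,0,1,0,0,0,60],[0,0,1,0,0,0,60],[0,0,1,0,0,0,60]], "squeeze": 25}}

```text
time_s: 12.8
tcp_pos: [0.5603, 0.0553, 0.114]
eef_rot: [50.5, 90.0, -179.2]
contact_force: [-0.4, -0.4, -0.6]
gripper_width: 0.0439
```

Request:
{"api": "carry_out", "payload": {"moves": [[0,0,30,0,0,0,60],[0,0,60,0,0,0,60],[0,0,79,0,0,0.05,60],[-25,22,79,0,0,0.11,60],[-50,45,79,0,0,0.11,60]]}}

```text
time_s: 13.3
tcp_pos: [0.5103, 0.1005, 0.1935]
eef_rot: [-94.3, 90.0, 42.3]
contact_force: [0.9, 0.2, -0.0]
gripper_width: 0.0528
```

Request:
{"api": "carry_out", "payload": {"moves": [[-16.5,16,0,0,0,0,60],[-16.5,16,0,0,0,0,60],[-16.5,16,-30,0,0,0,60],[-16.5,16,-60,0,0,0,60],[-16.5,16,-80,0,0,0,60]]}}

```text
time_s: 13.8
tcp_pos: [0.4934, 0.1158, 0.1114]
eef_rot: [63.9, 89.9, -159.5]
contact_force: [0.3, -0.1, -0.2]
gripper_width: 0.0525
```

```bash
python3 s.py
```

```text
13.8 [0.4934 0.1158 0.1114] F [ 0.32 -0.13 -0.18] M [0.024 0.024 0.059] 0.0525 yaw -133.43
```

Request:
{"api": "carry_out", "payload": {"moves": [[0,0,-13,0,0,0,40],[0,0,-13,0,0,0,20],[0,0,-13,0,0,0,0],[0,0,-13,0,0,0,0],[0,0,-13,0,0,0,0]]}}

```text
time_s: 14.3
tcp_pos: [0.4945, 0.1165, 0.1011]
eef_rot: [-105.9, 89.9, 30.7]
contact_force: [-0.0, 0.3, 0.5]
gripper_width: 0.0181
```

Request:
{"api": "carry_out", "payload": {"moves": [[0,0,0,0,0,0,0],[0,0,0,0,0,0,0],[0,0,0,0,0,0,0],[0,0,0,0,0,0,0]]}}

```text
time_s: 14.7
tcp_pos: [0.4946, 0.1167, 0.1009]
eef_rot: [-113.3, 89.9, 23.3]
contact_force: [-0.3, 0.7, 6.5]
gripper_width: 0.015
```

```bash
python3 s.py
```

```text
14.7 [0.4946 0.1167 0.1009] F [-0.32  0.67  6.54] M [ 0.19   0.133 -0.022] 0.015 yaw -133.4
```

Request:
{"api": "carry_out", "payload": {"moves": [[6.8,6.5,0.5,0,0,-0.105,0],[14.2,12.3,1,0,0,-0.209,0],[22.2,17.3,1.5,0,0,-0.314,0],[30.7,21.5,1.5,0,0,-0.419,0],[35,23.2,1.5,0,0,-0.471,0]]}}

```text
time_s: 15.2
tcp_pos: [0.5282, 0.1397, 0.101]
eef_rot: [82.3, 89.9, -168.4]
contact_force: [-4.6, 2.2, 2.3]
gripper_width: 0.0148
```

```bash
cat >>s.py <<'E'
d=s['tcp_pos'][:2]-[.5608,.0553];R=np.linalg.norm(d);a=np.arctan2(d[1],d[0]);t=np.array([d[1],-d[0]])/R
F=s['contact_force'][:2];print('R',R.round(4),'ang',np.degrees(a).round(2),'Ftang(resist)',round(-F@t,2),'Frad',round(F@d/R,2),'T',round(-F@t*R+s['moment'][2],3))
E
python3 s.py
```

```text
15.2 [0.5282 0.1397 0.101 ] F [-4.57  2.16  2.32] M [0.808 1.255 0.159] 0.0148 yaw -160.63
R 0.0905 ang 111.11 Ftang(resist) 3.48 Frad 3.66 T 0.474
```

Request:
{"api": "carry_out", "payload": {"moves": [[4.5,1.8,0,0,0,-0.052,0],[9,3.3,0,0,0,-0.105,0],[13.6,4.3,0,0,0,-0.157,0],[18.3,5.1,0,0,0,-0.209,0]]}}

```text
time_s: 15.6
tcp_pos: [0.5462, 0.1447, 0.101]
eef_rot: [85.5, 89.9, -177.0]
contact_force: [-3.3, 2.0, 0.6]
gripper_width: 0.0148
```

```bash
python3 s.py
```

```text
15.6 [0.5462 0.1447 0.101 ] F [-3.26  2.04  0.55] M [0.93  1.004 0.101] 0.0148 yaw -172.5
R 0.0906 ang 99.25 Ftang(resist) 2.89 Frad 2.54 T 0.363
```

Request:
{"api": "carry_out", "payload": {"moves": [[2.4,0.5,0,0,0,-0.026,0],[4.7,0.8,0,0,0,-0.052,0],[7.1,1,0,0,0,-0.079,0],[9.4,1.1,0,0,0,-0.105,0]]}}

```text
time_s: 16.0
tcp_pos: [0.5562, 0.1459, 0.1011]
eef_rot: [81.4, 89.9, 172.9]
contact_force: [-1.6, 3.8, -4.2]
gripper_width: 0.0151
```

```bash
python3 s.py
```

```text
16.0 [0.5562 0.1459 0.1011] F [-1.56  3.84 -4.19] M [1.536 0.953 0.094] 0.0151 yaw -178.5
R 0.0907 ang 92.9 Ftang(resist) 1.36 Frad 3.91 T 0.218
```

Request:
{"api": "carry_out", "payload": {"moves": [[2.4,0.1,0,0,0,-0.026,0],[4.7,0.1,0,0,0,-0.052,0],[4.7,0.1,0,0,0,-0.052,0]]}}

```text
time_s: 16.3
tcp_pos: [0.5615, 0.146, 0.1012]
eef_rot: [59.3, 90.0, 147.9]
contact_force: [-0.1, 4.1, -6.4]
gripper_width: 0.0151
```

```bash
python3 s.py
```

```text
16.3 [0.5615 0.146  0.1012] F [-0.09  4.07 -6.36] M [1.681 0.308 0.12 ] 0.0151 yaw 178.54
R 0.0907 ang 89.57 Ftang(resist) 0.12 Frad 4.07 T 0.131
```

Request:
{"api": "carry_out", "payload": {"moves": [[2.4,0.5,-0.5,0,0,-0.026,0],[4.7,0.5,-1,0,0,-0.052,0],[7.1,0.3,-1,0,0,-0.079,0],[9.4,0,-1,0,0,-0.105,0]]}}

```text
time_s: 16.7
tcp_pos: [0.5711, 0.1456, 0.1011]
eef_rot: [-88.7, 90.0, -6.2]
contact_force: [-3.8, 1.4, 1.2]
gripper_width: 0.0149
```

```bash
python3 s.py
```

```text
16.7 [0.5711 0.1456 0.1011] F [-3.77  1.44  1.19] M [0.845 1.338 0.11 ] 0.0149 yaw 172.47
R 0.0909 ang 83.51 Ftang(resist) 3.91 Frad 1.0 T 0.465
```

Request:
{"api": "carry_out", "payload": {"moves": [[2.4,-0.3,0,0,0,-0.026,0],[4.7,-0.6,0,0,0,-0.052,0],[7,-1,0,0,0,-0.079,0]]}}

```text
time_s: 17.0
tcp_pos: [0.5778, 0.1447, 0.101]
eef_rot: [-128.5, 90.0, -50.5]
contact_force: [-5.7, 2.0, 3.9]
gripper_width: 0.0146
```

```bash
python3 s.py
```

```text
17.0 [0.5778 0.1447 0.101 ] F [-5.74  1.96  3.91] M [0.86  1.91  0.102] 0.0146 yaw 167.96
R 0.091 ang 79.21 Ftang(resist) 6.01 Frad 0.85 T 0.65
```

Request:
{"api": "carry_out", "payload": {"moves": [[1.5,-0.3,0,0,0,-0.017,0],[3.1,-0.7,0,0,0,-0.035,0]]}}

```text
time_s: 17.2
tcp_pos: [0.5808, 0.1441, 0.101]
eef_rot: [63.6, 90.0, 139.6]
contact_force: [-6.2, 3.0, 3.2]
gripper_width: 0.0149
```

```bash
python3 s.py; python3 - <<'E'
from h import *
m=[]
for i in range(6):
    r.capture("top"); s=r.get_state(); m.append([*s['contact_force'],s['moment'][2]])
print(np.mean(m,0),np.std(m,0))
E
python3 s.py
```

```text
17.2 [0.5808 0.1441 0.101 ] F [-6.18  2.98  3.23] M [1.126 2.111 0.123] 0.0149 yaw 165.98
R 0.0911 ang 77.29 Ftang(resist) 6.69 Frad 1.55 T 0.732
[-4.50958572  2.25381522  3.22398749  0.10646328] [0.22307794 0.51417771 0.3466614  0.02699755]
17.5 [0.581  0.1441 0.101 ] F [-4.12  1.95  3.04] M [0.837 1.618 0.097] 0.0155 yaw 166.02
R 0.0911 ang 77.16 Ftang(resist) 4.45 Frad 0.99 T 0.503
```

Moving torque was about 0.6–0.73 N·m, and position beyond bite (~0.15 rad) gives about 0.66, so it's firm. Release and lift clear.

Request:
{"api": "carry_out", "payload": {"moves": [[0,0,0,0,0,0,20],[0,0,0,0,0,0,40],[0,0,0,0,0,0,60],[0,0,0,0,0,0,60],[0,0,0,0,0,0,60]]}}

```text
time_s: 18.0
tcp_pos: [0.581, 0.144, 0.1006]
eef_rot: [-87.6, 90.0, -11.5]
contact_force: [-1.1, 0.3, -0.7]
gripper_width: 0.0439
```

Request:
{"api": "carry_out", "payload": {"moves": [[0,0,30,0,0,0,60],[0,0,60,0,0,0,60],[0,0,100,0,0,0,60],[0,40,110,0,0,0,60],[0,85,120,0,0,0,60]]}}

```text
time_s: 18.5
tcp_pos: [0.5815, 0.2292, 0.2229]
eef_rot: [-41.2, 89.8, 34.7]
contact_force: [0.8, 0.5, -0.3]
gripper_width: 0.0525
```

Request:
{"api": "carry_out", "payload": {"moves": [[-40,25,0,0,0,0,60],[-80,50,0,0,0,0,60],[-120,80,0,0,0,0,60],[-120,120,0,0,0,0,60],[-120,120,0,0,0,0,60]]}}

```text
time_s: 19.0
tcp_pos: [0.46, 0.3529, 0.2209]
eef_rot: [-28.4, 89.9, 47.9]
contact_force: [0.0, -0.7, -0.6]
gripper_width: 0.0523
```

```bash
python3 s.py; python3 - <<'E'
from h import *
a=r.capture("top")[145:225,200:280]; b=r.capture("side")[175:265,205:295]
f=lambda i:cv2.resize(i,(400,400),interpolation=cv2.INTER_CUBIC)
cv2.imwrite("pics/c7.png",np.hstack([f(a),f(b)]))
E
```

```text
19.0 [0.46   0.3529 0.2209] F [ 0.01 -0.73 -0.63] M [ 0.035 -0.077 -0.06 ] 0.0523 yaw 166.3
R 0.3142 ang 108.71 Ftang(resist) 0.22 Frad -0.7 T 0.01
```

View pics/c7.png

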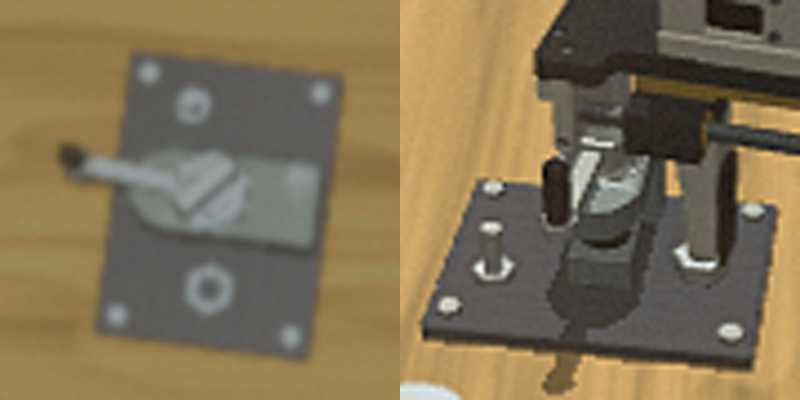

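Top view: bar turned about 47°, post top now at crop (70,157), spare nut and bolt unmoved. I'll check the lever angle and the other bystanders.

```bash
python3 - <<'E'
from h import *
for p in [(70,157),(75,230)]:
    P=atz("top",(200+p[0]/5-.4,145+p[1]/5-.4),.15)[:2]-[.5608,.0553];print(P,np.degrees(np.arctan2(P[1],P[0])),np.linalg.norm(P))
a=cv2.imread("pics/top0.png").astype(int);b=r.capture("top").astype(int)
for n,(u,v) in dict(can=(175,159),ring=(148,195),disc=(372,228),wrench=(387,158),driver=(150,226)).items():
    print(n,np.abs(a-b)[v-12:v+12,u-12:u+12].mean().round(1))
E
```

```text
[0.01526363 0.08723247] 80.07506417404578 0.08855778710499736
[-0.03111365  0.08300017] 110.54914021337531 0.0886402139598994
can 8.5
ring 44.2
disc 9.3
wrench 8.6
driver 23.4
```

Camera puts the lever at about 79–80°, while I released it at about 77°. It may have eased slightly and the camera is only good to about 2°. There's plenty of time, so I'll regrip and confirm the torque.

Request:
{"api": "carry_out", "payload": {"moves": [[0,-40,0,0,0,0,60],[40,-70,0,0,0,0,60],[80,-95,0,0,0,0,60],[119,-120,0,0,0,0,60],[119,-120,0,0,0,0,60]]}}

```text
time_s: 19.65
tcp_pos: [0.5834, 0.2246, 0.2197]
eef_rot: [177.9, 89.9, -106.4]
contact_force: [-0.5, -0.7, -0.1]
gripper_width: 0.0526
```

Request:
{"api": "carry_out", "payload": {"moves": [[0,-45,-10,0,0,0,60],[0,-85,-20,0,0,0,60],[0,-85,-60,0,0,0,60],[0,-85,-100,0,0,0,60],[0,-85,-120,0,0,0,60]]}}

```text
time_s: 20.15
tcp_pos: [0.5779, 0.1417, 0.0975]
eef_rot: [123.4, 89.8, -160.7]
contact_force: [-0.1, -0.8, -0.0]
gripper_width: 0.0525
```

Request:
{"api": "carry_out", "payload": {"moves": [[0,0,0,0,0,0,40],[0,0,0,0,0,0,30],[0,0,0,0,0,0,30],[0,0,0,0,0,0,30]]}}

```text
time_s: 20.55
tcp_pos: [0.5808, 0.1445, 0.1024]
eef_rot: [-48.4, 89.8, 27.7]
contact_force: [-0.2, -0.5, 0.2]
gripper_width: 0.0283
```

```bash
python3 s.py
```

```text
20.55 [0.5808 0.1445 0.1024] F [-0.16 -0.49  0.22] M [ 0.07  -0.09  -0.001] 0.0283 yaw 166.08
R 0.0914 ang 77.39 Ftang(resist) 0.05 Frad -0.51 T 0.003
```

I'm positioned with jaws loosely around the post. I'll push with one finger only, which gives a clean force reading.

Request:
{"api": "carry_out", "payload": {"moves": [[1.5,-0.35,0,0,0,0,32],[3,-0.7,0,0,0,0,32],[4,-0.9,0,0,0,0,32],[4.5,-1,0,0,0,0,32]]}}

```text
time_s: 20.95
tcp_pos: [0.5845, 0.1431, 0.1007]
eef_rot: [-56.8, 90.0, 19.3]
contact_force: [0.6, 0.4, -0.4]
gripper_width: 0.028
```

```bash
python3 s.py
```

```text
20.95 [0.5845 0.1431 0.1007] F [ 0.59  0.38 -0.39] M [ 0.066 -0.054  0.043] 0.028 yaw 166.07
R 0.0909 ang 74.91 Ftang(resist) -0.48 Frad 0.52 T -0.0
```

Request:
{"api": "carry_out", "payload": {"moves": [[0.5,-0.1,0,0,0,0,32],[1,-0.2,0,0,0,0,32],[1.5,-0.35,0,0,0,0,32]]}}

```text
time_s: 21.25
tcp_pos: [0.5858, 0.1427, 0.1006]
eef_rot: [139.5, 90.0, -144.4]
contact_force: [0.3, -1.3, 0.5]
gripper_width: 0.0282
```

```bash
python3 s.py
```

```text
21.25 [0.5858 0.1427 0.1006] F [ 0.31 -1.28  0.52] M [ 0.016 -0.063  0.045] 0.0282 yaw 166.07
R 0.0909 ang 74.02 Ftang(resist) -0.65 Frad -1.15 T -0.015
```

Request:
{"api": "carry_out", "payload": {"moves": [[0.5,-0.1,0,0,0,0,32],[1,-0.25,0,0,0,0,32],[1.5,-0.4,0,0,0,0,32]]}}

```text
time_s: 21.55
tcp_pos: [0.5867, 0.1425, 0.1005]
eef_rot: [96.8, 89.9, 172.8]
contact_force: [-5.9, 3.1, 2.5]
gripper_width: 0.028
```

```bash
python3 s.py
```

```text
21.55 [0.5867 0.1425 0.1005] F [-5.86  3.12  2.54] M [ 1.054  1.771 -0.043] 0.028 yaw 166.07
R 0.091 ang 73.49 Ftang(resist) 6.51 Frad 1.32 T 0.549
```

Request:
{"api": "carry_out", "payload": {"moves": [[0.5,-0.1,0,0,0,0,32],[1,-0.25,0,0,0,0,32]]}}

```text
time_s: 21.75
tcp_pos: [0.5869, 0.1424, 0.1005]
eef_rot: [97.1, 89.9, 173.2]
contact_force: [-7.8, 3.9, 4.0]
gripper_width: 0.0278
```

```bash
python3 s.py
```

```text
21.75 [0.5869 0.1424 0.1005] F [-7.76  3.86  3.98] M [ 1.64   2.768 -0.029] 0.0278 yaw 166.06
R 0.0909 ang 73.3 Ftang(resist) 8.54 Frad 1.47 T 0.748
```

Contact came with the post at about 77.5°, so there was no easing. The nut resists about 8 N (0.75 N·m) with hardly any further motion: firm. Back off and hand in.

Request:
{"api": "carry_out", "payload": {"moves": [[-3,0.7,0,0,0,0,40],[-7,1.6,0,0,0,0,50],[-7,1.6,0,0,0,0,60],[-7,1.6,30,0,0,0,60],[-7,1.6,70,0,0,0,60]]}}

```text
time_s: 22.25
tcp_pos: [0.5801, 0.143, 0.1694]
eef_rot: [134.4, 89.7, -149.5]
contact_force: [1.4, 0.6, -0.5]
gripper_width: 0.0517
```

Request:
{"api": "carry_out", "payload": {"moves": [[0,0,40,0,0,0,60],[0,40,50,0,0,0,60],[0,85,50,0,0,0,60],[0,85,50,0,0,0,60]]}}

```text
time_s: 22.65
tcp_pos: [0.5817, 0.2327, 0.2209]
eef_rot: [-32.5, 89.9, 43.8]
contact_force: [0.2, -1.2, -1.2]
gripper_width: 0.0525
```

```bash
python3 s.py; python3 -c "
from plant import r
print(r.close_job())"
```

```text
22.65 [0.5817 0.2327 0.2209] F [ 0.22 -1.21 -1.17] M [ 0.048  0.008 -0.053] 0.0525 yaw 166.23
R 0.1786 ang 83.27 Ftang(resist) -0.36 Frad -1.17 T -0.117
the job is handed in; nothing more can be done
None
```

The height stop is reset and the job was handed in at about 22.7 s of the allowed 67 s. `close_job` gave no verdict, and I could not read the contact forces themselves; the results below come from the wrist readings.

- **Loosening:** I swung the lever back about 0.47 rad.
- **Stop screw:** I turned it down about 0.82 rad until it met the lug. With the gripper holding still, the torque was about 0.29 N·m plus a 6 N press. That is about 0.2 N·m above friction, the top of the snug range and well short of forcing.
- **Lock nut:** I tightened it to about 0.57 rad past its start position. A separate one-finger push on the post met about 8 N (0.75–0.78 N·m) with almost no movement, so it is firm, at or just over the top of the 0.55–0.75 N·m range and well below forcing.

**Checks that failed or disagreed:**
- **First grip:** It missed the post. In the camera images the fingertips sat about 25 mm higher than the reported tool position, so I gripped lower after that.
- **Lever angle:** The camera showed the lever at about 80° after tightening, while the arm's own reading was 77°. The one-finger push touched the post at about 77.5°, so it had not eased back.
- **Torque readings:** Readings while swinging the lever were noisy, by roughly 0.1–0.2 N·m.
- **Other objects:** The spare nut and bolt looked unmoved. A before/after image comparison showed little change for the can, disc and wrench. It showed more for the bearing and screwdriver, probably from the arm and its shadow over them. I did not look at those two again.

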